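# Clamp the oven sight glass

## Task

One of the two bench screw clamps has the round sight glass lying under its pad; tighten that one. Turn its T-handle clockwise (seen from above) until the pad bears on the glass and the handle stiffens, go on for about 30 degrees more so that it is firmly held, then stop and let go: much further would crack it. Leave the handle of the empty clamp alone.

Things in the scene. Friction and masses are not known exactly. Their poses are not given: they have to be found in the camera images.
- handle (a point): Centre of the T-handle of the clamp that holds the sight glass: steel bar 90 mm long, 12 mm wide, 14 mm high, 9 mm radius ball ends, level, 155 mm above the bench. x runs along the bar, z (up) is the screw axis. It turns in place, neither rising nor sinking. Under it a thin stem (10 mm diameter) runs 37 mm down to a collar; the clamp's arm tops out 55 mm below this point.
- screw (a joint): Turn of that handle in rad, growing clockwise from above, 0 to 2.6; starts 0.2 to 0.9. At 0 the bar lies along the clamp's arm, at 1.57 square across it. 1 rad lowers the pad 4 mm. It takes 0.3 N m until the pad meets the glass at about 1.1; then torque rises 0.28 N m and pad force 70 N per further rad (sprung pad). Firm is about 0.5 rad past touching: bar about square across. Self-locking.
- foot: The round pad, 50 mm diameter and 12 mm thick, rubber-faced, below the arm of the same clamp; origin at the centre of its underside, which presses on the glass. It starts 1 to 4 mm above the glass.
- sight_glass: Oven sight glass: disc of greenish glass in a steel rim, 90 mm diameter, 14 mm thick, lying loose on the clamp's 20 mm thick base plate within 7 mm of the pad's axis; origin at the centre of its underside, z up. It stays where it is.
- spare_handle_end (a point): One ball end of the T-handle of the second, identical but empty clamp, 46 mm from that handle's centre, 155 mm above the bench. Not to be moved.
There are look-alikes about, which are no part of the job. Leave any yellow look-alike of the part that bears handle alone.

How it is judged:
At the end, for the whole second after the job is handed in: The clamp's pad presses on the sight glass with 15 to 65 N (about 0.2 to 0.9 rad past touching) and stays so with the handle released and at rest; the glass is still within 15 mm of the pad's axis (contact force between foot and sight_glass between 15 and 65 N and horizontal distance between foot and sight_glass below 0.015 m and velocity of joint screw between -0.05 and 0.05 rad/s).
It fails at once if the glass is cracked: the pad presses on it with more than 65 N (contact force between foot and sight_glass above 65 N).
It fails at once if the handle of the empty clamp is turned: its end moves more than 12 mm (distance of spare_handle_end from where it was at the start of the episode above 0.012 m).
It also fails if it takes over 38 s, if anything falls off the work surface, if the arm or the gripper's body presses on something with over 40 N, if the wrist force passes 120 N, or if a joint passes its speed limit or range.

## Robot

A 6-joint arm with a two-finger parallel gripper is mounted at the origin on the work surface. World frame = base frame: x ahead of the robot, y to its left, z up, the work surface at z = 0. Lengths are in m, angles in rad, forces in N, time in s.
With the tool pointing down it reaches from about 0.375 to 0.9 m from the base axis. Payload 3.1 kg.
Tool frame: the origin (TCP) lies between the finger pads; the fingertips stand 11 mm ahead of it and the grasp point (between the pads) lies 8 mm behind it; z points along the fingers, y is the direction in which the jaws open and shut (so a half turn about z gives the same grasp; the last joint's range is limited). The gripper opens to 85 mm and grips with 20 to 120 N. Pads are 22 mm wide; open, the fingers measure 114 mm over their backs; the gripper's body (76 mm by 85 mm) begins 54 mm behind the grasp point. The pads swing forward as they close: fully open they stand 13 mm farther back than shut.
Start: joints at [1.155, 0.527, 1.433, -0, 1.181, -0.178], TCP at [0.147, 0.608, 0.242] pointing down, gripper open.
Joint ranges: [-3.08, 3.08], [-0.75, 2.2], [0.22, 2.44], [-1.43, 4.57], [0, 2.65], [-2.85, 2.85]. Speed limits (rad/s): [2.79, 2.79, 3.14, 3.14, 3.14, 3.14].

## Interface

Orientations are given as a unit quaternion [x, y, z, w].
In Python, from station import manip gives the robot as it stands. The module is installed in compiled form; this text tells all that it offers.
- The arm moves only by the tool arm_command, never from a script. Its argument "rows" is a list of rows, each a list of 3 entries, a list of its own where there are three numbers: the shift along the world's x, y, z in mm, then the turn about the world's z in rad, then the closure, from -1 (fully open) to 1 (shut), so that 0 is half open. A call has 1 to 12 rows; each row shifts and turns the commanded pose from where the row before left it; what a row does not reach is not made up. A row lasts 1/8 s, in which the tool goes at most 62.5 mm and 10.7 degrees, less where a joint would pass 70% of its speed; a pose out of reach is approached as far as the arm can. A call with a gripper value outside its range is refused whole. The fingers move at their own pace and stop on an object; "squeeze" is the grip in N (left out, the last holds). Time passes only in rows, so rows that do not move let the fingers close. It gives the time, the measured TCP pose, the force and the opening at its end, in the units of the state.
- manip.sense(): the state, without advancing time (a new reading comes with each control period).
- manip.snapshot(name): name is "scene" or "top"; returns the picture (420x560x3 uint8, blue, green, red); there is no depth.
- manip.get_calibration(name): a dict with "fovy" (degrees; the focal length in pixels is half the picture's height over the tangent of half this angle, whatever the lens; pixels are square), "cx", "cy" (the principal point, pixels), "k1" (the pictures are not rectified: a ray, as slopes to the right and down, at radius r is drawn at 1 + k1 r^2 times it, then the intrinsics apply), "R" (3x3) and "t" (3): a world point X has camera coordinates R X + t. Camera axes: x right, y down, z forward; pixel columns grow to the right and rows downward; lengths in m; the calibration is good to about 2 mm. A picture is of the moment at which its call begins. get_calibration takes no time and is no camera call.
- manip.sign_off(): hands the job in, once; it reports no verdict.
The state is a dict: "t": time; "q": joint angles; "qd": joint speeds; "tau": joint torques, N m; "tcp_pos": TCP position; "tool_rot": TCP orientation; "force": force on the tool from outside, world axes, zero at the start; "ft_torque": the same for the moment, N m; "finger_gap": opening from 0.0 (shut) to 1.0 (fully open).
Only numpy, scipy, OpenCV 4.12 (cv2) and the standard library are available. Lean on these libraries where they do the work, as an engineer would, in place of code of your own. Each camera call takes 0.05 s, during which the arm holds its last target.

## Working session

There is one attempt and no reset: what is moved stays moved. The work goes in short steps, Python scripts to look and compute and a tool call to move; the robot and the scene stay as the last step left them, time stands still between calls to the robot, and variables do not carry over. Pictures are saved under pics/ and viewed, and the job is handed in when it is done.

Besides the shell and the picture viewer there is one more tool, called after "Request:" by a JSON object that holds its "api" and its "payload", one argument or row to a line. arm_command: Moves the arm, as the interface text tells. Its arguments: {"type":"object","properties":{"rows":{"type":"array","items":{"type":"array"}},"squeeze":{"type":"number"}},"required":["rows"]}

```bash
mkdir -p pics; cat > h.py <<'E'
import numpy as np, cv2
from station import manip
def cal(n):
    c=manip.get_calibration(n); f=210/np.tan(np.radians(c['fovy'])/2)
    return c,f
def ray(n,u,v):
    c,f=cal(n); K=np.array([[f,0,c['cx']],[0,f,c['cy']],[0,0,1.]])
    p=cv2.undistortPoints(np.array([[[u,v]]],float),K,np.array([c['k1'],0,0,0,0.]))[0,0]
    R=np.array(c['R']);t=np.array(c['t'])
    return -R.T@t, R.T@np.array([p[0],p[1],1.])
def onz(n,u,v,z):
    o,d=ray(n,u,v); return o+d*(z-o[2])/d[2]
def proj(n,X):
    c,f=cal(n); x=np.array(c['R'])@np.array(X)+np.array(c['t']); s=x[:2]/x[2]
    s=s*(1+c['k1']*(s@s)); return f*s+[c['cx'],c['cy']]
E
python3 - <<'E'
from h import *
for n in('scene','top'):
    cv2.imwrite(f'pics/{n}0.png',manip.snapshot(n)); c,f=cal(n); print(n,f,c['k1'],ray(n,280,210))
print(manip.sense())
E
```

```text
scene 381.3963818270121 -0.06728144903326762 (array([ 1.05939803, -0.58000146,  0.5681507 ]), array([-0.57704471,  0.61835089, -0.53359973]))
top 396.67387943581616 0.04036656947730255 (array([ 0.44252593, -0.09300463,  0.79695077]), array([ 0.2272661 ,  0.01431623, -0.97374997]))
{'t': 0.1, 'q': array([ 1.15549046e+00,  5.28401282e-01,  1.43377172e+00, -8.41143693e-06,
        1.18144132e+00, -1.78532037e-01]), 'qd': array([ 8.89303454e-04, -2.37606581e-03, -4.10182211e-03,  6.77232915e-05,
        3.21526667e-04,  1.23841010e-04]), 'tau': array([-1.83978532e-04, -4.43305492e+01, -1.78586143e+01, -2.44926905e-04,
        3.84467203e-03, -2.06406446e-05]), 'tcp_pos': array([0.14633828, 0.60697545, 0.241415  ]), 'tool_rot': array([ 1.18108916e-01,  9.93000132e-01, -9.67743218e-04, -2.92026884e-04]), 'force': array([-0.21701582,  0.20549892, -0.40258783]), 'ft_torque': array([-0.00202979, -0.00742674,  0.03514338]), 'finger_gap': 1.0008101134809946}
```

View pics/scene0.png

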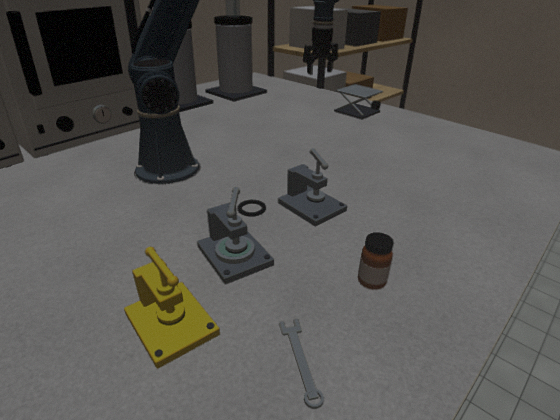

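View pics/top0.png

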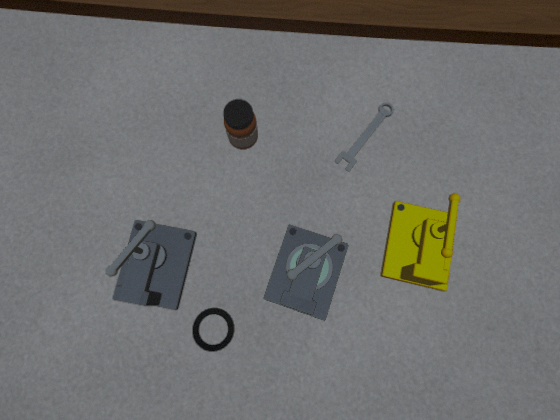

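Candidates: the grey clamp at top (306,270) / scene (235,235) with a greenish disc under its pad; the grey clamp at top (155,262) / scene (313,190), empty; and the yellow clamp at top (420,245), a look-alike. The middle grey one fits, so I'll confirm it in an enlarged crop and measure it.

```bash
python3 - <<'E'
from h import *
a=cv2.imread('pics/top0.png');b=cv2.imread('pics/scene0.png')
A=cv2.resize(a[215:325,255:365],(400,400),interpolation=cv2.INTER_CUBIC);B=cv2.resize(b[175:285,185:295],(400,400),interpolation=cv2.INTER_CUBIC)
cv2.imwrite('pics/crop0.png',cv2.convertScaleAbs(np.hstack([A,B]),alpha=1.6))
E
```

```text
(no output)
```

View pics/crop0.png

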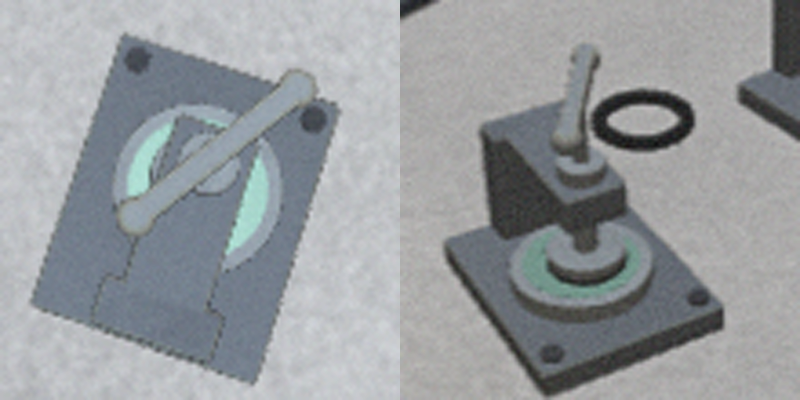

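The crop confirms it. The middle grey clamp has the green glass with its rim under the pad. Its bar ball ends are at top px (292.7,274.1) and (337.0,239.2), and at scene px (230.9,212.7) and (236.4,189.9).

```bash
python3 - <<'E'
from h import *
e=[onz('top',292.7,274.1,.155),onz('top',337.0,239.2,.155)]
s=[onz('scene',230.9,212.7,.155),onz('scene',236.4,189.9,.155)]
for x in (e,s): print(x, np.linalg.norm(x[0]-x[1]),(x[0]+x[1])/2,np.arctan2(*(x[1]-x[0])[[1,0]]))
# triangulate
for t,q in (((292.7,274.1),(230.9,212.7)),((337,239.2),(236.4,189.9)),((292.7,274.1),(236.4,189.9)),((337,239.2),(230.9,212.7))):
    o1,d1=ray('top',*t);o2,d2=ray('scene',*q)
    k=np.linalg.lstsq(np.c_[d1,-d2],o2-o1,rcond=None)[0];p1=o1+k[0]*d1;p2=o2+k[1]*d2
    print('tri',(p1+p2)/2,np.linalg.norm(p1-p2))
f=lambda x,y:(255+x/3.636,215+y/3.636)
P=[onz('top',*f(x,y),.02) for x,y in((122,35),(338,103),(255,383),(31,304))]
print(P)
d=(P[0]+P[1]-P[2]-P[3])/2; print('armdir',np.arctan2(d[1],d[0]),np.linalg.norm(d))
# spare
s2=[onz('top',111,272,.155),onz('top',151,225,.155)];print('spare',s2)
print('yellow',onz('top',455,198,.155),onz('top',447,252,.155))
st=manip.sense();from scipy.spatial.transform import Rotation as R
print(R.from_quat(st['tool_rot']).as_matrix().round(3))
E
```

```text
[array([ 0.4890421 , -0.11231689,  0.155     ]), array([ 0.55118518, -0.18020206,  0.155     ])] 0.09203346610108849 [ 0.52011364 -0.14625947  0.155     ] -0.8295297406192835
[array([ 0.54958242, -0.17769444,  0.155     ]), array([ 0.48677906, -0.10854599,  0.155     ])] 0.09341183000129673 [ 0.51818074 -0.14312022  0.155     ] 2.308145038759455
tri [ 0.48833039 -0.11983877  0.10182302] 0.0149515337302294
tri [ 0.54778264 -0.16816986  0.20231883] 0.0145101681209355
tri [ 0.48936124 -0.11165796  0.15719029] 0.001522838778103433
tri [ 0.55122055 -0.17960677  0.15657279] 0.0009728543419489466
[array([ 0.5954007 , -0.10099893,  0.02      ]), array([ 0.56762156, -0.22038447,  0.02      ]), array([ 0.41823826, -0.18344274,  0.02      ]), array([ 0.44819715, -0.06426346,  0.02      ])]
armdir -0.24348815059070922 0.1528006005962588
spare [array([0.46925866, 0.17655535, 0.155     ]), array([0.54982638, 0.1255067 , 0.155     ])]
yellow [ 0.63644587 -0.37118192  0.155     ] [ 0.54515425 -0.35682597  0.155     ]
[[-0.972  0.235 -0.001]
 [ 0.235  0.972 -0.002]
 [ 0.    -0.002 -1.   ]]
```

Everything checks: bar length 92 mm between ball centres (given 2×46), triangulated z 0.157, reach 0.54 m, and the screw reads about 0.83−0.24 = 0.59 rad. The handle centre is about (0.519, −0.145), and the target turn is about −1.0 rad. Next I move over it with the jaws across the bar (turn −0.593).

Request:
{"api": "arm_command", "payload": {
  "rows": [
    [[30,-50,0],-0.05,-1],
    [[30,-50,0],-0.06,-1],
    [[30,-50,0],-0.06,-1],
    [[30,-50,0],-0.06,-1],
    [[30,-50,0],-0.06,-1],
    [[30,-50,0],-0.06,-1],
    [[30,-50,0],-0.06,-1],
    [[30,-50,0],-0.06,-1],
    [[30,-50,0],-0.06,-1],
    [[30,-50,0],-0.06,-1],
    [[20,-50,0],0,-1],
    [[20,-50,0],0,-1]
  ],
  "squeeze": 70
}}

```text
t: 1.6
tcp_pos: [0.4869, 0.0057, 0.242]
tool_rot: [0.402, 0.916, 0.0, -0.0]
force: [0.2, -0.1, 0.5]
finger_gap: 1.001
```

Request:
{"api": "arm_command", "payload": {
  "rows": [
    [[16,-50,0],0,-1],
    [[15,-50,0],0,-1],
    [[0,-50,0],0,-1],
    [[0,0,0],0,-1],
    [[0,0,0],0,-1]
  ]
}}

```text
t: 2.22
tcp_pos: [0.5169, -0.142, 0.2418]
tool_rot: [0.402, 0.916, 0.0, -0.001]
force: [-0.1, -0.4, -0.0]
finger_gap: 1.005
```

```bash
python3 - <<'E'
from h import *
s=manip.sense();print(s['t'],s['tcp_pos'],s['q'])
from scipy.spatial.transform import Rotation as R
M=R.from_quat(s['tool_rot']).as_matrix();print(M.round(3),np.arctan2(M[1,1],M[0,1]))
E
```

```text
2.225 [ 0.5169214  -0.14204419  0.24181631] [-4.76970654e-01  4.09468469e-01  1.65495670e+00  4.87863655e-04
  1.07902974e+00 -1.22043041e+00]
[[-0.677  0.736 -0.001]
 [ 0.736  0.677  0.001]
 [ 0.002 -0.    -1.   ]] 0.7432292178922344
```

Request:
{"api": "arm_command", "payload": {
  "rows": [
    [[2,-3,-30],0,-1],
    [[0,0,-35],0,-1],
    [[0,0,-29],0,-1],
    [[0,0,0],0,-1],
    [[0,0,0],0,-1]
  ]
}}

```text
t: 2.85
tcp_pos: [0.5202, -0.1447, 0.1492]
tool_rot: [0.401, 0.916, 0.0, 0.001]
force: [0.7, -0.9, 0.2]
finger_gap: 0.997
```

```bash
python3 - <<'E'
from h import *
for n in('scene','top'): a=manip.snapshot(n); cv2.imwrite(f'pics/{n}1.png',a)
b=cv2.imread('pics/scene1.png')
cv2.imwrite('pics/crop1.png',np.hstack([cv2.resize(cv2.convertScaleAbs(b[130:270,165:305],alpha=1.6),(400,400)),cv2.resize(cv2.convertScaleAbs(a[190:330,240:380],alpha=1.6),(400,400))]))
print(manip.sense()['tcp_pos'])
E
```

```text
[ 0.5205127  -0.14537114  0.14975148]
```

View pics/crop1.png

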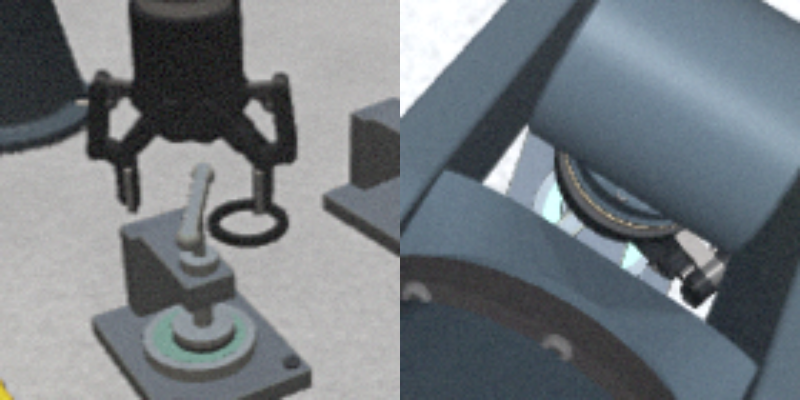

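The fingers straddle the bar evenly: at crop (130,190) and (262,190), with the bar between at (197,205). Closing now.

Request:
{"api": "arm_command", "payload": {
  "rows": [
    [[0,0,-2],0,1],
    [[0,0,0],0,1],
    [[0,0,0],0,1],
    [[0,0,0],0,1],
    [[0,0,0],0,1],
    [[0,0,0],0,1],
    [[0,0,0],0,1],
    [[0,0,0],0,1]
  ],
  "squeeze": 70
}}

```text
t: 3.95
tcp_pos: [0.5201, -0.1451, 0.1466]
tool_rot: [0.402, 0.916, 0.0, 0.0]
force: [3.0, 4.4, 2.8]
finger_gap: 0.128
```

```bash
cat > st.py <<'E'
from h import *
from scipy.spatial.transform import Rotation as R
s=manip.sense();M=R.from_quat(s['tool_rot']).as_matrix()
print(s['t'],s['tcp_pos'].round(4),'yaw',np.arctan2(M[1,1],M[0,1]).round(4),s['force'].round(1),s['ft_torque'].round(3),s['finger_gap'],s['q'][5])
E
python3 st.py
```

```text
3.95 [ 0.5201 -0.1451  0.1466] yaw 0.7438 [3.  4.4 2.8] [ 0.696 -0.373 -0.044] 0.1276512258594383 -1.2241289364566088
```

Gripped: the gap is about 11 mm for the 12 mm bar, and the side force is low. Turning in stages while watching the moment.

Request:
{"api": "arm_command", "payload": {
  "rows": [
    [[0,0,0],-0.08,1],
    [[0,0,0],-0.08,1],
    [[0,0,0],-0.08,1],
    [[0,0,0],-0.08,1],
    [[0,0,0],0,1],
    [[0,0,0],0,1]
  ]
}}

```text
t: 4.7
tcp_pos: [0.5202, -0.1451, 0.1466]
tool_rot: [0.543, 0.84, 0.001, 0.0]
force: [3.2, 4.3, 3.9]
finger_gap: 0.126
```

```bash
python3 st.py
```

```text
4.7 [ 0.5202 -0.1451  0.1466] yaw 0.4238 [3.2 4.3 3.9] [ 0.699 -0.382 -0.001] 0.12621132790984826 -0.9042117802360475
```

Request:
{"api": "arm_command", "payload": {
  "rows": [
    [[0,0,0],-0.08,1],
    [[0,0,0],-0.08,1],
    [[0,0,0],-0.08,1],
    [[0,0,0],-0.08,1],
    [[0,0,0],0,1],
    [[0,0,0],0,1]
  ]
}}

```text
t: 5.45
tcp_pos: [0.5203, -0.145, 0.1466]
tool_rot: [0.669, 0.743, 0.001, 0.0]
force: [3.4, 5.0, 3.6]
finger_gap: 0.127
```

```bash
python3 st.py
```

```text
5.45 [ 0.5203 -0.145   0.1466] yaw 0.1039 [3.4 5.  3.6] [ 0.75  -0.478  0.028] 0.12746872629182707 -0.5843167450151958
```

The moment at rest tells me little, so I'll check by eye that the bar is turning with the tool.

```bash
python3 - <<'E'
from h import *
a=manip.snapshot('top');b=manip.snapshot('scene')
cv2.imwrite('pics/crop2.png',np.hstack([cv2.resize(cv2.convertScaleAbs(b[130:270,165:305],alpha=1.6),(400,400)),cv2.resize(cv2.convertScaleAbs(a[190:330,240:380],alpha=1.6),(400,400))]))
E
```

```text
(no output)
```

View pics/crop2.png

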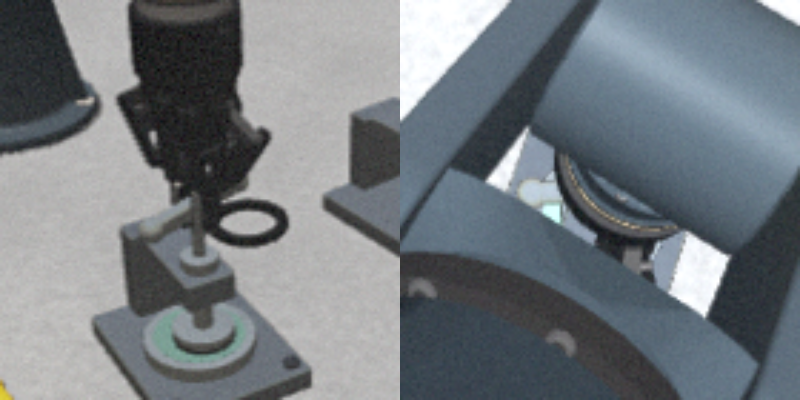

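The bar follows: its near end is now at crop (150,228), well round from before. The screw should be at about 1.23. I'll do the rest in small steps, reading the moment while moving.

Request:
{"api": "arm_command", "payload": {
  "rows": [
    [[0,0,0],-0.06,1],
    [[0,0,0],-0.06,1]
  ]
}}

```text
t: 5.8
tcp_pos: [0.5203, -0.1451, 0.1466]
tool_rot: [0.713, 0.701, 0.001, 0.0]
force: [3.3, 6.5, 3.0]
finger_gap: 0.129
```

```bash
python3 st.py
```

```text
5.8 [ 0.5203 -0.1451  0.1466] yaw -0.0166 [3.3 6.5 3. ] [ 0.804 -0.494  0.378] 0.12932115030304145 -0.46339936367906526
```

Request:
{"api": "arm_command", "payload": {
  "rows": [
    [[0,0,0],-0.06,1],
    [[0,0,0],-0.06,1]
  ]
}}

```text
t: 6.05
tcp_pos: [0.5204, -0.145, 0.1466]
tool_rot: [0.754, 0.657, 0.001, 0.001]
force: [4.0, 4.8, 2.7]
finger_gap: 0.124
```

```bash
python3 st.py
```

```text
6.05 [ 0.5204 -0.145   0.1466] yaw -0.1364 [4.  4.8 2.7] [ 0.83  -0.549  0.412] 0.12435383139681877 -0.34351456590126
```

Request:
{"api": "arm_command", "payload": {
  "rows": [
    [[0,0,0],-0.06,1],
    [[0,0,0],-0.06,1]
  ]
}}

```text
t: 6.3
tcp_pos: [0.5204, -0.1451, 0.1466]
tool_rot: [0.792, 0.611, 0.001, 0.001]
force: [3.9, 4.7, 2.7]
finger_gap: 0.125
```

```bash
python3 st.py
```

```text
6.3 [ 0.5204 -0.1451  0.1466] yaw -0.2562 [3.9 4.7 2.7] [ 0.812 -0.556  0.437] 0.12520084892302297 -0.22361532368302814
```

The moving moment rose 0.378 → 0.412 → 0.437 N m, close to the given 0.28 N m/rad. That puts the screw about 0.49 rad past touching, and the total turn of 1.0 rad puts it at about 1.59. Letting go and lifting.

Request:
{"api": "arm_command", "payload": {
  "rows": [
    [[0,0,0],0,1],
    [[0,0,0],0,-1],
    [[0,0,0],0,-1],
    [[0,0,0],0,-1],
    [[0,0,0],0,-1],
    [[0,0,0],0,-1],
    [[0,0,0],0,-1],
    [[0,0,0],0,-1]
  ]
}}

```text
t: 7.3
tcp_pos: [0.5196, -0.1454, 0.1463]
tool_rot: [0.792, 0.611, -0.0, 0.0]
force: [-0.0, -0.4, -0.0]
finger_gap: 1.0
```

Request:
{"api": "arm_command", "payload": {
  "rows": [
    [[0,0,30],0,-1],
    [[0,0,40],0,-1],
    [[0,0,40],0,-1],
    [[0,50,0],0,-1],
    [[0,50,0],0,-1],
    [[0,50,0],0,-1],
    [[0,50,0],0,-1],
    [[0,50,0],0,-1],
    [[0,50,0],0,-1],
    [[0,0,0],0,-1]
  ]
}}

```text
t: 8.55
tcp_pos: [0.519, 0.1577, 0.2563]
tool_rot: [0.79, 0.613, 0.0, -0.0]
force: [0.7, -0.1, 0.6]
finger_gap: 1.003
```

```bash
python3 st.py; python3 - <<'E'
from h import *
a=manip.snapshot('top');b=manip.snapshot('scene')
cv2.imwrite('pics/top3.png',a)
cv2.imwrite('pics/crop3.png',np.hstack([cv2.resize(cv2.convertScaleAbs(b[175:285,185:295],alpha=1.6),(400,400)),cv2.resize(cv2.convertScaleAbs(a[215:325,255:365],alpha=1.6),(400,400))]))
E
```

```text
8.55 [0.519  0.1577 0.2563] yaw -0.2507 [ 0.7 -0.1  0.6] [-0.02   0.02  -0.005] 1.003162091549599 0.338898554682792
```

View pics/crop3.png

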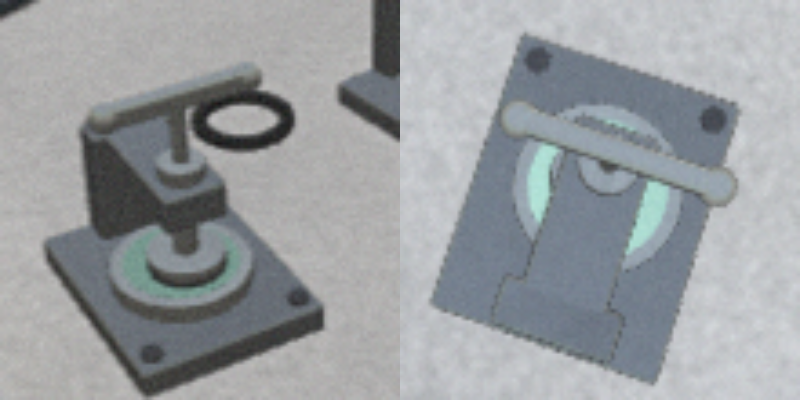

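View pics/top3.png

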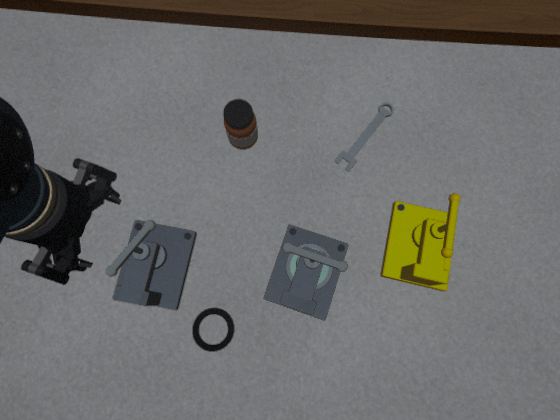

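The bar is now square across the arm, with ball ends at top px (287,247) and (343,266), and the pad sits on the glass. The spare handle is still at (111,272) and (151,225). I'll do one angle check, then hand in.

```bash
python3 - <<'E'
from h import *
f=lambda x,y:(255+x/3.636,215+y/3.636)
a=onz('top',*f(117,115),.155);b=onz('top',*f(320,187),.155)
d=b-a;an=np.arctan2(d[1],d[0]);print(np.linalg.norm(d),'screw',(-0.243-an)%np.pi)
if 1.45<(-0.243-an)%np.pi<1.75: print(manip.sign_off())
E
```

```text
0.09492345209415333 screw 1.5880792930722882
the job is handed in; nothing more can be done
None
```

I tightened the middle grey clamp, the one with the sight glass under its pad, then let go, backed the arm away and handed the job in at about 8.7 s.

I gripped the T-handle across its centre and turned it 1.0 rad clockwise in stages.

- **Handle angle:** the last picture puts the screw at 1.59 rad, bar square across. That agrees with the starting 0.59 plus the 1.0 rad turned.
- **Torque:** the moment while turning rose 0.378, 0.412, 0.437 N m, which puts the screw about 0.49 rad past touching, or roughly 34 N on the glass. I inferred that force from angle and torque; nothing measured it directly.
- **Other clamps:** the empty clamp's handle and the yellow clamp look unchanged in the pictures.
- **Small disagreement:** the handle measured 95 mm between ball centres at the end instead of 92 mm, which I put down to reading pixels off the picture. No check failed.

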